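# Hold a spring clip gaping over the batch card

## Robot

A 7-joint arm with a two-finger parallel gripper is mounted at the origin on the work surface. World frame = base frame: x ahead of the robot, y to its left, z up, the work surface at z = 0. Lengths are in m, angles in rad, forces in N, time in s.
With the tool pointing down it reaches from about 0.4 to 0.85 m from the base axis. Payload 4.4 kg.
Tool frame: the origin (TCP) lies on the mounting face of the last link; the fingertips stand 199 mm ahead of it and the grasp point (between the pads) lies 180 mm ahead of it; z points along the fingers, y is the line along which they close (so a half turn about z gives the same grasp; the last joint's range is limited). The gripper opens to 94 mm and grips with 3 to 60 N. Pads are 16 mm wide; open, the fingers measure 119 mm over their backs; the gripper's body (75 mm by 177 mm) begins 78 mm behind the grasp point.
Start: joints at [-1.282, 0.628, 0.038, 1.517, -0.027, 0.996, -0.02], TCP at [0.226, 0.61, 0.405] pointing down, gripper open.
Joint ranges: [-3.06, 3.06], [-0.37, 2.12], [-1.25, 1.32], [0.18, 2.47], [-1.1, 4.24], [0.23, 1.98], [-2.94, 2.94]. Speed limits (rad/s): [2.57, 2.57, 3.14, 3.14, 3.14, 3.14, 3.14].

## Interface

Orientations are given as [roll, pitch, yaw] about the fixed x, y, z axes, in that order (R = Rz(yaw) Ry(pitch) Rx(roll)).
In Python, from cell import monitor, read_camera, camera_params, bot gives the robot as it stands. The module is installed in compiled form; this text tells all that it offers.
- The arm moves only by the shell command python3 -m pendant 'ROWS' [OPENING]. ROWS is JSON, a list of rows, each a list of 2 entries, a list of its own where there are three numbers: the shift along the tool's x, y, z in cm, then the turn, a rotation vector about the tool's x, y, z in degrees. A call has 1 to 5 rows; each row is the pose to reach, as a shift and turn from the pose commanded when the call began, along the tool's axes at that moment; what a row does not reach only later rows make up. A row lasts 1/12 s, in which the tool goes at most 41.7 mm and 7.16 degrees, less where a joint would pass 70% of its speed; a pose out of reach is approached as far as the arm can. A call with a gripper value outside its range is refused whole. OPENING is the gripper's target within -1 to 1 (fully open at 1, half-way at 0, shut at -1), set as the call begins (- or left out, the last holds). The fingers move at their own pace and stop on an object; the grip force is fixed at half the most. Time passes only in rows, so rows that repeat a pose let the fingers close. It gives the time, the measured TCP pose, the force, the opening and the grip force at its end, in the units of the state.
- monitor.read_state(): the state, without advancing time (a new reading comes with each control period).
- read_camera(name): name is "side" or "top" or "wrist"; returns the picture (384x512x3 uint8, red, green, blue); there is no depth.
- camera_params(name): a dict with "camera_matrix" (3x3 intrinsics, pixels), "R" (3x3) and "t" (3): a world point X has camera coordinates R X + t. Camera axes: x right, y down, z forward; pixel columns grow to the right and rows downward; lengths in m; the calibration is good to about 2 mm. A picture is of the moment at which its call begins: read the wrist's pose just before it. camera_params takes no time and is no camera call; for the wrist camera it gives the pose at the moment of the call.
- bot.close_job(): hands the job in; it is judged then, once.
The state is a dict: "t": time; "joint_positions": joint angles; "qd": joint speeds; "joint_efforts": joint torques, N m; "eef_pos": TCP position; "orientation": TCP orientation; "wrist_force": force on the tool from outside, world axes, zero at the start; "ft_torque": the same for the moment, N m; "finger_gap": finger opening in m; "grasp_force": force on a finger pad.
Only numpy, scipy, OpenCV 4.12 (cv2) and the standard library are available. Lean on these libraries where they do the work, as an engineer would, in place of code of your own. Each camera call takes 0.05 s, during which the arm holds its last target. There are 200 camera calls.

## Task

Take the blue spring clip off the clip rack: squeeze its finger tabs so that the jaws let go of the steel strip, then lift it clear, still open. Bring it square over the batch card in the wooden stand and hold it wide open around the middle of the top edge, one jaw on each side of the card and its slip, with the jaw tips about a centimetre below the edge and the clip touching neither card nor stand, ready to bite once the two have been squared up. Finish while holding it squeezed open there, and leave the card stand, the rack's other two clips, the cheese and the brush where they are.

Things in the scene. Friction and masses are not known exactly. Their poses are not given: they have to be found in the camera images.
- clip: Blue spring clip like a big clothes peg: two 26 mm wide levers on a pivot pin with a steel coil, 82 mm tall, 65 g. Starts upright on the rack's strip, jaws down, at any of its three places. Origin: the pivot, mid-clip, 109 mm above the table; pose of the +x lever. At the start z is up, y runs along the pin and the strip, x from lever to lever. Jaw tips are 36 mm below the pivot, finger tabs 42 mm above.
- clip_lever (a joint): How far the blue clip is open, rad, as the angle between its levers (each turns half of it): 0 biting a 3 mm sheet (the start), -0.08 shut, 0.56 at the open stop. The spring always pulls it shut: 7 N on each tab starts to open it, 12 N opens it fully. Fully open, the tabs measure 21 mm over their outer sides and the jaws gape about 20 mm, free to 30 mm deep.
- clip_tab_a (a point): Axis of the finger tab on the blue clip's +x lever, mid-length: a round bar 8 mm thick, 26 mm long along y. Over their outer sides the two tabs measure 46 mm at the start; pushing them together along x opens the jaws.
- clip_tab_b (a point): Axis of the finger tab on the blue clip's -x lever, mid-length; the mirror image of the other.
- clip_jaw_a (a point): Lowest inner edge of the blue clip's jaw on its +x lever, mid-width (the jaws are 26 mm wide along y).
- clip_jaw_b (a point): Lowest inner edge of the blue clip's jaw on its -x lever, mid-width.
- card_stand: Loose wooden stand, block 56 x 125 x 30 mm high, about 0.5 kg, with a cream batch card (green header band) upright in it: 105 mm wide along y, 2 mm thick, top edge 104 mm above the table. Touching its -x face is a pink slip, 2 mm thick, 4 mm lower, set off towards +y. Origin: centre of the underside; x through the card's thickness, y along its edge, z up.
- card_edge (a point): Middle of the batch card's top edge, centred in the 4 mm joint thickness of card and slip. Axes as the card stand's.
- clip_rack: Clip rack fixed to the bench: dark wooden foot 70 x 200 x 18 mm high, and on it an upright steel strip, 3 mm thick along x, 196 mm long along y, top edge 85 mm above the table. Three clips bite it at -65, 0 and +65 mm along y, jaw tips 12 mm below its top edge. Origin: centre of the foot's underside.
- clip_white: White clip on the rack, the same as the blue one; leave alone. Origin at its pivot.
- clip_yellow: Yellow clip on the rack, the same as the blue one; leave alone. Origin at its pivot.
- cheese: Orange-brown cheese wheel, 140 mm across, 42 mm high, on the table on the card stand's +x side; leave alone. Origin: centre of its underside.
- brush: White rind brush, green bristles down, about 225 mm long along x, 50 mm wide, 43 mm high, in the middle of the bench; leave alone. Origin on the table, under its middle.
Not all that is in view belongs to the job. What is meant by the clip is not red, and is the smaller of those in its own colour.

How it is judged:
By the outcome, as a careful person would: the job done as asked, in the order asked, and still so for the second after the job is handed in, while the arm keeps its last pose, push and grip.
It also fails if it takes over 37 s, if anything falls off the work surface, if the arm or the gripper's body presses on something with over 40 N, if the wrist force passes 120 N, or if a joint passes its speed limit or range.

## Working session

There is one attempt and no reset: what is moved stays moved. The work goes in short steps, Python scripts to look and compute and a shell command to move; the robot and the scene stay as the last step left them, time stands still between calls to the robot, and variables do not carry over. Pictures are saved under pics/ and viewed, at most 10 in all, crops included, and the job is handed in when it is done.

```bash
mkdir -p pics; python3 - <<'E'
from cell import monitor, read_camera, camera_params
import cv2,numpy as np
s=monitor.read_state(); print({k:np.round(v,3).tolist() for k,v in s.items()})
ims=[]
for n in("side","top","wrist"):
    im=read_camera(n); cv2.imwrite(f"pics/{n}0.png",im[:,:,::-1]); p=camera_params(n)
    print(n,np.round(p["camera_matrix"],1).tolist(),np.round(p["R"],4).tolist(),np.round(p["t"],4).tolist())
E
```

```text
{'t': 0.0, 'joint_positions': [-1.282, 0.629, 0.038, 1.518, -0.027, 0.996, -0.02], 'qd': [0.001, -0.0, 0.0, 0.001, 0.0, -0.001, -0.0], 'joint_efforts': [-0.0, -54.972, 1.144, -18.664, -0.052, 0.024, 0.0], 'eef_pos': [0.226, 0.609, 0.404], 'orientation': [-3.14, 0.0, 2.787], 'wrist_force': [-0.579, -0.946, 0.417], 'ft_torque': [0.02, 0.039, -0.039], 'grasp_force': 0.0, 'finger_gap': 0.094}
side [[382.3, 0.0, 260.3], [0.0, 382.3, 185.7], [0.0, 0.0, 1.0]] [[0.9628, -0.2698, 0.013], [-0.1203, -0.4714, -0.8737], [0.2418, 0.8396, -0.4864]] [-0.5566, 0.2046, 0.8275]
top [[360.7, 0.0, 258.0], [0.0, 360.7, 188.9], [0.0, 0.0, 1.0]] [[0.0214, -0.9996, 0.0185], [-0.9877, -0.024, -0.1543], [0.1547, -0.015, -0.9879]] [0.0236, 0.5972, 0.7815]
wrist [[285.8, 0.0, 253.9], [0.0, 285.8, 192.1], [0.0, 0.0, 1.0]] [[0.3475, 0.9377, -0.0021], [0.9002, -0.333, 0.2807], [0.2625, -0.0994, -0.9598]] [-0.6487, -0.0289, 0.3929]
```

View pics/side0.png

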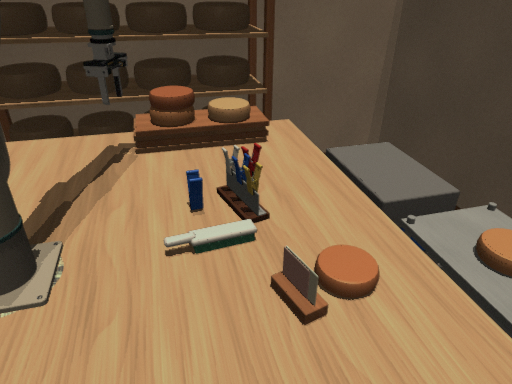

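View pics/top0.png

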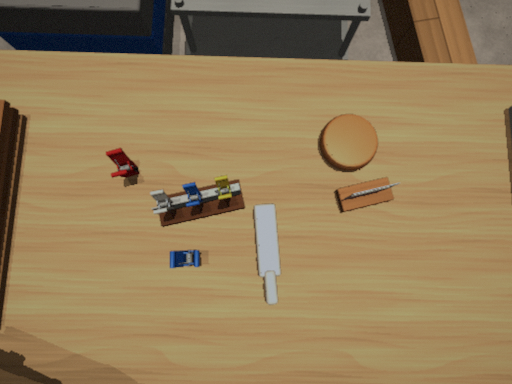

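The blue clip sits mid-rack (top 193,195; side 238,165), with the larger blue clip as a decoy at top (185,259). The card stand is at top (365,194) and the cheese at (349,142). I'll zoom in on the rack and the stand.

```bash
python3 - <<'E'
import cv2,numpy as np
t=cv2.imread("pics/top0.png");s=cv2.imread("pics/side0.png")
f=lambda im,u,v,w,h,k:cv2.resize(im[v:v+h,u:u+w],(w*k,h*k),interpolation=cv2.INTER_CUBIC)
a=np.hstack([f(t,150,170,100,75,4),f(t,320,160,100,75,4)]);b=np.hstack([f(s,205,135,100,75,4),f(s,250,240,100,75,4)])
cv2.imwrite("pics/z0.png",np.vstack([a,b]))
E
```

```text
(no output)
```

View pics/z0.png

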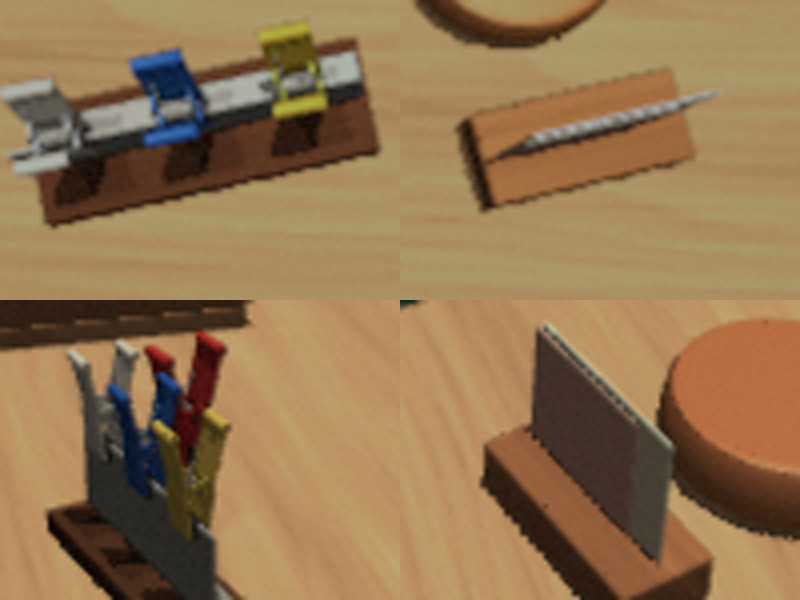

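The blue clip's tabs in the top crop are the bars from (133,62) to (182,50) and (145,145) to (200,135). The rack foot and card edge lines show too, and the slip is on the robot side (-x). Next I cast rays.

```bash
cat > h.py <<'E'
import numpy as np,cv2
from cell import monitor, read_camera, camera_params
from scipy.spatial.transform import Rotation as Ro
def ray(p,uv):
    K,R,t=[np.array(p[k]) for k in("camera_matrix","R","t")]
    d=R.T@np.linalg.solve(K,[uv[0],uv[1],1.]); return -R.T@t,d
def onz(p,uv,z):
    c,d=ray(p,uv); return c+d*(z-c[2])/d[2]
def tri(obs):
    A=np.zeros((3,3));b=np.zeros(3)
    for p,uv in obs:
        c,d=ray(p,uv);d/=np.linalg.norm(d);M=np.eye(3)-np.outer(d,d);A+=M;b+=M@c
    return np.linalg.solve(A,b)
def proj(p,X):
    q=np.array(p["R"])@X+np.array(p["t"]);q=np.array(p["camera_matrix"])@q;return q[:2]/q[2]
E
python3 - <<'E'
from h import *
T=camera_params("top");S=camera_params("side")
A=lambda u,v:(150+u/4,170+v/4)
B=lambda u,v:(220+u/4,160+v/4)
C=lambda u,v:(205+u/4,135+(v-300)/4)
D=lambda u,v:(150+u/4,240+(v-300)/4)
print("top cam pos",ray(T,(0,0))[0],"side",ray(S,(0,0))[0])
f=[onz(T,A(*q),.018) for q in[(355,40),(378,152),(48,222)]]
for n,q in zip("abc",f):print("foot",n,q.round(4))
print("foot len",np.linalg.norm(f[1]-f[2]),"w",np.linalg.norm(f[0]-f[1]),"ctr",(f[0]+f[2])/2, "yawdir",np.degrees(np.arctan2(*(f[2]-f[1])[[1,0]]))-90)
for n,a,b in[("taba",(133,62),(182,50)),("tabb",(145,145),(200,135))]:
    a=onz(T,A(*a),.153);b=onz(T,A(*b),.153);print(n,((a+b)/2).round(4),np.linalg.norm(a-b),np.degrees(np.arctan2(*(a-b)[[1,0]]))-90)
g=[onz(T,B(*q),.03) for q in[(670,70),(694,155),(485,210)]]
print("block",[q.round(4) for q in g],"w",np.linalg.norm(g[0]-g[1]),"l",np.linalg.norm(g[1]-g[2]),"ctr",(g[0]+g[2])/2,"yaw",np.degrees(np.arctan2(*(g[2]-g[1])[[1,0]]))-90)
# card corners
c2=onz(T,B(717,94),.104);c1=onz(T,B(527,147),.104);print("card",c1,c2,np.linalg.norm(c1-c2),(c1+c2)/2,np.degrees(np.arctan2(*(c1-c2)[[1,0]]))-90)
e1=onz(S,D(545,322),.104);e2=onz(S,D(670,440),.104);print("cardside",e1,e2,np.linalg.norm(e1-e2),(e1+e2)/2,np.degrees(np.arctan2(*(e1-e2)[[1,0]]))-90)
# clip tabs in the side
for n,q in[("tabb",(120,388)),("taba",(165,378))]:
    print("side",n,onz(S,C(*q),.153))
E
```

```text
top cam pos [0.46843715 0.04963566 0.86371613] side [ 0.36041551 -0.74844462  0.58843443]
foot a [0.6211 0.0832 0.018 ]
foot b [0.5546 0.0677 0.018 ]
foot c [0.5093 0.2583 0.018 ]
foot len 0.19588054522192724 w 0.06834561191966534 ctr [0.56521115 0.17072837 0.018     ] yawdir 13.370418633179057
taba [0.5862 0.1758 0.153 ] 0.024908759162148162 15.489163645056152
tabb [0.5444 0.1663 0.153 ] 0.02738772741012974 11.779543360933147
block [array([ 0.6337, -0.2689,  0.03  ]), array([ 0.5833, -0.2813,  0.03  ]), array([ 0.5481, -0.1577,  0.03  ])] w 0.0519344530740524 l 0.12849837138376594 ctr [ 0.59089165 -0.21331938  0.03      ] yaw 15.890961126332627
card [ 0.57525386 -0.16233488  0.104     ] [ 0.60650595 -0.26564259  0.104     ] 0.10793134397531558 [ 0.5908799  -0.21398873  0.104     ] 16.831333410031363
cardside [ 0.58491194 -0.16638952  0.104     ] [ 0.61211997 -0.26358894  0.104     ] 0.10093564471025283 [ 0.59851596 -0.21498923  0.104     ] 15.63797784093012
side tabb [0.55362465 0.17353163 0.153     ]
side taba [0.58696885 0.18196672 0.153     ]
```

Sizes and heights check out: foot 196×68 mm, tabs 25–27 mm long, card about 105 mm. The clip is at about (0.567, 0.171) with yaw 13.5°, and the card edge at about (0.594, -0.214) with yaw 16°. Now I work out the shift to hover over the clip.

```bash
cat >> h.py <<'E'
def go(pos,head,tilt=(0,0)):
    "shift (cm) and turn (deg) in tool axes to TCP pos, tool down, tool y at heading head deg"
    s=monitor.read_state();R=Ro.from_euler("xyz",s["orientation"])
    h=np.radians(head);y=np.array([np.cos(h),np.sin(h),0]);z=np.array([0,0,-1.]);W=Ro.from_matrix(np.c_[np.cross(y,z),y,z])
    d=R.inv().apply(np.array(pos)-s["eef_pos"])*100;r=np.degrees((R.inv()*W).as_rotvec())
    print("t",round(s["t"],2),"pos",np.round(s["eef_pos"],4),"shift",d.round(2),"turn",r.round(2),"F",np.round(s["wrist_force"],1),"gap",round(s["finger_gap"],4),"grip",round(s["grasp_force"],1))
E
python3 -c "
from h import *
go([.567,.171,.404],13.5)"
```

```text
t 0.15 pos [0.2257 0.6093 0.404 ] shift [-4.723e+01 -2.925e+01  4.000e-02] turn [-7.000e-02  4.000e-02  5.617e+01] F [0.6 0.4 0.1] gap 0.094 grip 0.0
```

```bash
python3 -m pendant '[[[-47.2,-29.2,0],[0,0,56]],[[-47.2,-29.2,0],[0,0,56]],[[-47.2,-29.2,0],[0,0,56]],[[-47.2,-29.2,0],[0,0,56]],[[-47.2,-29.2,0],[0,0,56]]]' 1; python3 -c "
from h import *
go([.567,.171,.404],13.5)"
```

```text
t: 0.57
eef_pos: [0.3546, 0.4434, 0.4046]
orientation: [-3.141, 0.0, 2.156]
wrist_force: [1.2, 0.8, -0.2]
finger_gap: 0.0941
grasp_force: 0.0
t 0.57 pos [0.3546 0.4434 0.4046] shift [-34.44   2.66   0.06] turn [-1.000e-02  0.000e+00  2.003e+01] F [ 1.2  0.8 -0.2] gap 0.0941 grip 0.0
```

```bash
python3 -m pendant '[[[-34.4,2.6,0],[0,0,20]],[[-34.4,2.6,0],[0,0,20]],[[-34.4,2.6,0],[0,0,20]],[[-34.4,2.6,0],[0,0,20]],[[-34.4,2.6,0],[0,0,20]]]'; python3 -c "
from h import *
go([.567,.171,.404],13.5)"
```

```text
t: 0.98
eef_pos: [0.4833, 0.2799, 0.4046]
orientation: [-3.141, 0.0, 1.813]
wrist_force: [0.1, 1.5, -0.1]
finger_gap: 0.0937
grasp_force: 0.0
t 0.98 pos [0.4833 0.2799 0.4046] shift [-12.58   5.51   0.06] turn [-0.02  0.01  0.37] F [ 0.1  1.5 -0.1] gap 0.0937 grip 0.0
```

```bash
python3 -m pendant '[[[-12.6,5.5,0],[0,0,0.4]],[[-12.6,5.5,0],[0,0,0.4]],[[-12.6,5.5,0],[0,0,0.4]],[[-12.6,5.5,0],[0,0,0.4]],[[-12.6,5.5,0],[0,0,0.4]]]'; python3 - <<'E'
from h import *
go([.567,.171,.404],13.5)
p=camera_params("wrist");im=read_camera("wrist");np.savez("pics/w1.npz",im=im,**p)
cv2.imwrite("pics/w1.png",cv2.resize(im[:,:,::-1],(800,600),interpolation=cv2.INTER_CUBIC))
X=[.567,.171,.153];print(proj(p,np.array(X)),ray(p,(0,0))[0])
go([.567,.171,.404],13.5)
E
```

```text
t: 1.4
eef_pos: [0.5683, 0.1675, 0.4046]
orientation: [3.141, 0.003, 1.798]
wrist_force: [-0.1, 0.2, 0.3]
finger_gap: 0.094
grasp_force: 0.0
t 1.4 pos [0.5683 0.1675 0.4046] shift [ 0.37 -0.05  0.06] turn [ 0.05  0.17 -0.49] F [-0.1  0.2  0.3] gap 0.094 grip 0.0
[253.66120654 203.04343262] [0.54962199 0.24740722 0.38424748]
t 1.45 pos [0.5668 0.1706 0.4043] shift [0.04 0.03 0.03] turn [-0.03  0.02 -0.26] F [ 0.8  0.2 -0.3] gap 0.094 grip 0.0
```

View pics/w1.png

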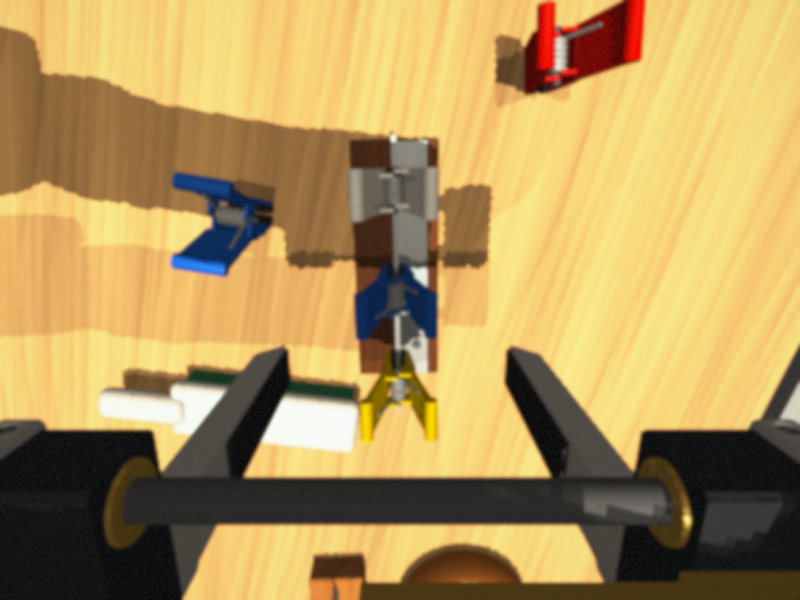

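The wrist view shows the blue clip's tabs at about (360,315) and (433,315) in the 800 px picture. The strip is vertical at u≈398, and the tabs are midway between the fingers, within about a pixel of prediction. I'll refine with a mask.

```bash
python3 - <<'E'
from h import *
p=camera_params("wrist");im=read_camera("wrist")
h=cv2.cvtColor(im,cv2.COLOR_RGB2HSV);m=cv2.inRange(h,(105,120,30),(130,255,255));m[:, :200]=0;m[:,310:]=0
n,l,st,c=cv2.connectedComponentsWithStats(m);k=1+np.argmax(st[1:,4]);print(st[k],c[k])
ys,xs=np.where(l==k)
for v in range(ys.min(),ys.max()+1,4):
    r=xs[ys==v];print(v,r.min(),r.max())
x0,x1=xs.min(),xs.max()+1
L=ys[(xs<=x0+4)];Rr=ys[(xs>=x1-5)]
print("tab rows",L.min(),L.max(),Rr.min(),Rr.max())
for z in(.151,):
  a=onz(p,(x0,(L.min()+L.max())/2),z);b=onz(p,(x1,(Rr.min()+Rr.max())/2),z)
  print(a,b,np.linalg.norm(a-b),(a+b)/2,np.degrees(np.arctan2(*(b-a)[[1,0]])))
  e=onz(p,(x0+3,L.max()+.5),.151);f=onz(p,(x0+3,L.min()-.5),.151);print("len",np.linalg.norm(e-f))
go([*((a+b)/2)[:2],.404],13.5)
E
```

```text
[230 173  24  49 609] [240.29720854 198.24137931]
173 248 248
177 246 250
181 244 251
185 241 253
189 236 248
193 231 248
197 230 248
201 230 247
205 230 253
209 230 244
213 230 241
217 231 237
221 233 234
tab rows 191 221 174 207
[0.54586128 0.16672654 0.151     ] [0.5628348  0.18502466 0.151     ] 0.02495839048189082 [0.55434804 0.1758756  0.151     ] 47.15070467846742
len 0.02830157586802554
t 1.5 pos [0.5659 0.1727 0.4042] shift [ 0.58 -1.05  0.02] turn [-0.07 -0.06 -0.07] F [-0.5  0.4  0.3] gap 0.0939 grip 0.0
```

```bash
python3 - <<'E'
from h import *
p=camera_params("wrist");im=read_camera("wrist")
h=cv2.cvtColor(im,cv2.COLOR_RGB2HSV);m=cv2.inRange(h,(105,120,25),(130,255,255));m[:, :215]=0;m[:,310:]=0;m[:160]=0;m[230:]=0
ys,xs=np.where(m>0);x0,x1=xs.min(),xs.max()+1
L=ys[(xs<=x0+4)];Rr=ys[(xs>=x1-5)];print(x0,x1,"tab rows",L.min(),L.max(),Rr.min(),Rr.max())
a=onz(p,(x0,(L.min()+L.max())/2),.151);b=onz(p,(x1,(Rr.min()+Rr.max())/2),.151)
print(a,b,np.linalg.norm(a-b),(a+b)/2,np.degrees(np.arctan2(*(b-a)[[1,0]])))
# strip far end top edge, bearing
s=cv2.inRange(h,(0,0,90),(179,60,255))
go([*((a+b)/2)[:2],.404],13.5)
E
```

```text
231 281 tab rows 194 224 195 224
[0.54607307 0.16663007 0.151     ] [0.58825769 0.17626358 0.151     ] 0.04327061342042363 [0.56716538 0.17144683 0.151     ] 12.863788968028688
t 1.55 pos [0.5653 0.1739 0.4042] shift [-0.28  0.12  0.02] turn [-0.08 -0.09  0.06] F [ 0.2  0.7 -0.1] gap 0.0942 grip 0.0
```

The tab centre is (0.567, 0.1715), which agrees with the top view. Now I descend to the tabs and squeeze.

```bash
python3 -m pendant '[[[-0.25,0.1,3],[0,0,0]],[[-0.25,0.1,6],[0,0,0]],[[-0.25,0.1,7.1],[0,0,0]],[[-0.25,0.1,7.1],[0,0,0]],[[-0.25,0.1,7.1],[0,0,0]]]'; python3 -c "
from h import *
go([.5672,.1714,.333],13.4)"
```

```text
t: 1.97
eef_pos: [0.5673, 0.1715, 0.3337]
orientation: [-3.141, -0.001, 1.808]
wrist_force: [0.1, 0.3, 0.3]
finger_gap: 0.0941
grasp_force: 0.0
t 1.97 pos [0.5673 0.1715 0.3337] shift [-0.01 -0.01  0.07] turn [-0.05 -0.03  0.18] F [0.1 0.3 0.3] gap 0.0941 grip 0.0
```

```bash
for i in 1 2; do python3 -m pendant '[[[0,0,0],[0,0,0]],[[0,0,0],[0,0,0]],[[0,0,0],[0,0,0]],[[0,0,0],[0,0,0]],[[0,0,0],[0,0,0]]]' -1; done; python3 - <<'E'
from h import *
go([.5672,.1714,.333],13.4)
im=read_camera("wrist");cv2.imwrite("pics/w2.png",cv2.resize(im[130:322,128:384,::-1],(800,600),interpolation=cv2.INTER_CUBIC))
E
```

```text
t: 2.38
eef_pos: [0.5679, 0.1701, 0.3343]
orientation: [3.14, -0.0, 1.806]
wrist_force: [-0.5, -0.1, -0.6]
finger_gap: 0.0638
grasp_force: 0.0
t: 2.8
eef_pos: [0.5677, 0.1701, 0.3335]
orientation: [-3.141, 0.0, 1.806]
wrist_force: [0.4, 0.0, -0.7]
finger_gap: 0.0312
grasp_force: 10.5
t 2.8 pos [0.5677 0.1701 0.3335] shift [ 0.14 -0.02  0.05] turn [-0.02  0.    0.06] F [ 0.4  0.  -0.7] gap 0.0312 grip 10.5
```

View pics/w2.png

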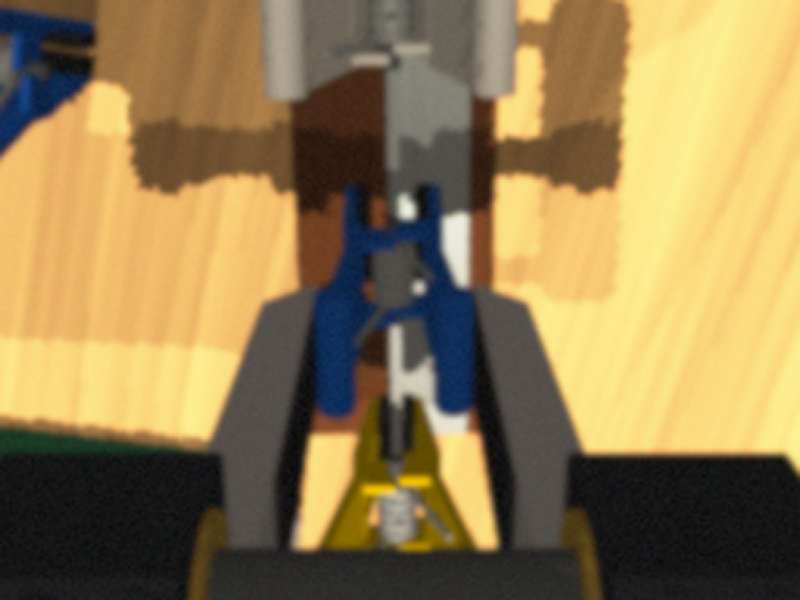

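The fingers are on both blue tabs, at (335,380) and (455,380), and the jaws are opening symmetrically about the strip. I keep squeezing.

```bash
python3 -m pendant '[[[0,0,0],[0,0,0]],[[0,0,0],[0,0,0]],[[0,0,0],[0,0,0]],[[0,0,0],[0,0,0]]]' -1; python3 - <<'E'
from h import *
go([.5672,.1714,.333],13.4)
im=read_camera("wrist");cv2.imwrite("pics/w3.png",cv2.resize(im[130:322,128:384,::-1],(800,600),interpolation=cv2.INTER_CUBIC))
E
```

```text
t: 3.18
eef_pos: [0.5678, 0.1701, 0.3336]
orientation: [-3.141, -0.0, 1.806]
wrist_force: [0.3, -0.4, 0.0]
finger_gap: 0.0199
grasp_force: 30.0
t 3.18 pos [0.5678 0.1701 0.3336] shift [ 0.14 -0.03  0.06] turn [-0.01 -0.    0.06] F [ 0.3 -0.4  0. ] gap 0.0199 grip 30.0
```

Gap is 19.9 mm at 30 N, so the clip is fully open. I lift straight up.

```bash
python3 -m pendant '[[[0,0,-0.4],[0,0,0]],[[0,0,-1],[0,0,0]],[[0,0,-2],[0,0,0]],[[0,0,-3],[0,0,0]],[[0,0,-4],[0,0,0]]]'; python3 -m pendant '[[[0,0,-1.5],[0,0,0]],[[0,0,-3],[0,0,0]],[[0,0,-5],[0,0,0]],[[0,0,-7],[0,0,0]],[[0,0,-8],[0,0,0]]]' ; python3 - <<'E'
from h import *
go([.594,-.214,.453],16)
im=read_camera("wrist");im2=read_camera("side")
cv2.imwrite("pics/w4.png",np.hstack([cv2.resize(im[130:322,156:356,::-1],(400,384)),cv2.resize(im2[80:280,150:350,::-1],(384,384))]))
E
```

```text
t: 3.65
eef_pos: [0.5679, 0.1701, 0.3752]
orientation: [3.141, -0.0, 1.806]
wrist_force: [-0.1, 0.9, -1.3]
finger_gap: 0.0199
grasp_force: 30.0
t: 4.07
eef_pos: [0.5682, 0.1699, 0.4572]
orientation: [3.137, -0.0, 1.806]
wrist_force: [1.1, 0.3, -0.6]
finger_gap: 0.0197
grasp_force: 30.0
t 4.07 pos [0.5682 0.1699 0.4572] shift [-37.94  -6.43   0.37] turn [ 0.27 -0.02 -2.55] F [ 1.1  0.3 -0.6] gap 0.0197 grip 30.0
```

View pics/w4.png

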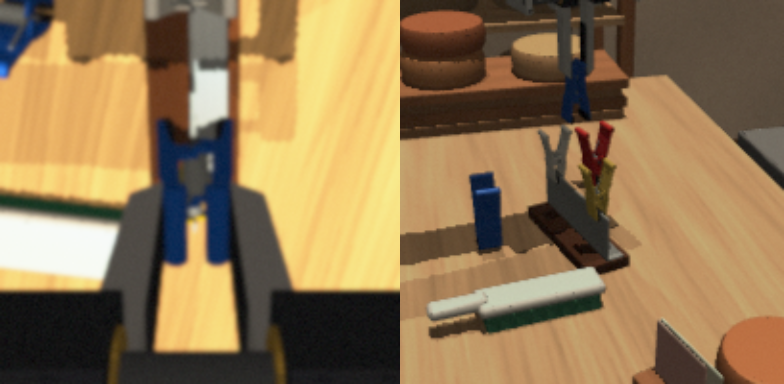

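The clip is off the strip, open and upright in the fingers (side view 575,100), and the other clips are undisturbed. I carry it across to the card.

```bash
python3 -m pendant '[[[-2,-0.3,0],[0,0,-0.3]],[[-5,-0.8,0],[0,0,-0.6]],[[-9,-1.5,0],[0,0,-1]],[[-13,-2.2,0],[0,0,-1.3]],[[-17,-2.9,0],[0,0,-1.6]]]'; python3 -m pendant '[[[-4,-0.7,0],[0,0,-0.2]],[[-8,-1.3,0],[0,0,-0.4]],[[-12,-2,0],[0,0,-0.7]],[[-15,-2.5,0],[0,0,-0.8]],[[-17,-2.9,0],[0,0,-0.9]]]';  python3 - <<'E'
from h import *
go([.594,-.214,.44],16)
E
```

```text
t: 4.58
eef_pos: [0.5786, -0.0033, 0.4526]
orientation: [-3.14, -0.0, 1.835]
wrist_force: [0.4, -0.1, -0.5]
finger_gap: 0.0202
grasp_force: 30.0
t: 5.0
eef_pos: [0.5944, -0.1781, 0.4525]
orientation: [-3.139, 0.001, 1.845]
wrist_force: [0.5, 0.2, -1.0]
finger_gap: 0.0198
grasp_force: 30.0
t 5.0 pos [ 0.5944 -0.1781  0.4525] shift [-3.45 -1.01  1.26] turn [-0.14  0.08 -0.29] F [ 0.5  0.2 -1. ] gap 0.0198 grip 30.0
```

Now look from near with the wrist and side cameras before the last approach.

```bash
python3 -m pendant '[[[-1.5,-0.45,0.5],[0,0,-0.2]],[[-3,-0.9,1],[0,0,-0.3]],[[-3.4,-1,1.2],[0,0,-0.3]],[[-3.4,-1,1.2],[0,0,-0.3]],[[-3.4,-1,1.2],[0,0,-0.3]]]'; python3 - <<'E'
from h import *
im0=read_camera("side")
go([.594,-.214,.44],16)
p=camera_params("wrist");im=read_camera("wrist");im2=read_camera("side");im3=read_camera("top")
np.savez("pics/c.npz",w=im,s=im2,t=im3,**p)
for X in([.594,-.214,.104],[.594+.0525*np.sin(.28),-.214-.0525*np.cos(.28),.104],[.594-.0525*np.sin(.28),-.214+.0525*np.cos(.28),.104]):print(proj(p,np.array(X)))
cv2.imwrite("pics/w5.png",np.hstack([cv2.resize(im[130:330,156:356,::-1],(400,400),interpolation=cv2.INTER_CUBIC),cv2.resize(im2[200:320,240:360,::-1],(400,400),interpolation=cv2.INTER_CUBIC)]))
E
```

```text
t: 5.42
eef_pos: [0.5951, -0.2083, 0.4409]
orientation: [-3.141, -0.002, 1.855]
wrist_force: [-0.0, 0.0, -1.0]
finger_gap: 0.0196
grasp_force: 30.0
t 5.47 pos [ 0.5953 -0.2077  0.4413] shift [-0.57 -0.3   0.13] turn [-0.01 -0.08  0.34] F [0.5 0.3 0.6] gap 0.0198 grip 30.0Traceback (most recent call last):
  File "<stdin>", line 5, in <module>
TypeError: numpy.savez() got multiple values for keyword argument 't'
```

```bash
python3 - <<'E'
from h import *
go([.594,-.214,.44],16)
p=camera_params("wrist");im=read_camera("wrist");im2=read_camera("side")
np.savez("pics/c.npz",w=im,s=im2,**p)
for X in([.594,-.214,.104],[.594+.0525*np.sin(.28),-.214-.0525*np.cos(.28),.104],[.594-.0525*np.sin(.28),-.214+.0525*np.cos(.28),.104]):print(proj(p,np.array(X)))
cv2.imwrite("pics/w5.png",np.hstack([cv2.resize(im[130:330,156:356,::-1],(400,400),interpolation=cv2.INTER_CUBIC),cv2.resize(im2[200:320,240:360,::-1],(400,400),interpolation=cv2.INTER_CUBIC)]))
E
```

```text
t 5.62 pos [ 0.5954 -0.2077  0.4418] shift [-0.56 -0.31  0.18] turn [ 0.03 -0.03  0.37] F [-0.4 -0.1 -1. ] gap 0.0197 grip 30.0
[251.58307594 187.66766098]
[251.43786468 229.66421359]
[251.74189141 141.73663248]
```

View pics/w5.png

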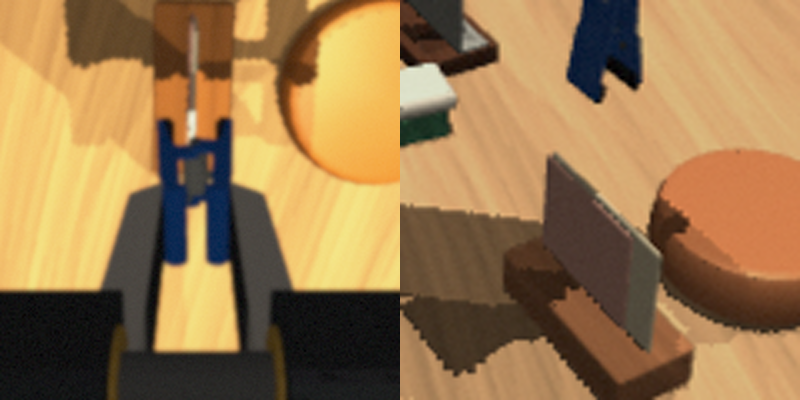

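The wrist crop shows the card edge running vertically at u≈193 between the open jaws (160–230). The side crop shows the card's top corners at (552,154) and (660,258). I measure the lateral offset numerically.

```bash
python3 - <<'E'
from h import *
d=np.load("pics/c.npz");im=d["w"];p={k:d[k] for k in("camera_matrix","R","t")};S=camera_params("side")
h=cv2.cvtColor(im,cv2.COLOR_RGB2HSV);P=[]
for v in range(142,192,6):
    r=im[v,240:266].astype(int);m=np.where(h[v,240:266,1]<110)[0]
    print(v,m.min()+240 if len(m) else None,m.max()+241 if len(m) else None,h[v,244:262,1].tolist())
    if len(m):P.append((m.mean()+240.5,v+.5))
g=[onz(p,q,.104) for q in P];print(np.round(g,4).tolist());l=np.polyfit([q[1] for q in g],[q[0] for q in g],1);print("yaw",np.degrees(np.arctan(-l[0])),"x at y=-.214",np.polyval(l,-.214))
b=cv2.inRange(h,(105,120,20),(130,255,255));
for v in(192,196,200,240,250,258):
    x=np.where(b[v,220:290])[0]+220;print("blue",v,x.min(),x.max()+1)
s=monitor.read_state();q=s["eef_pos"]
for z in(.104,.18,.26):print(z,proj(p,np.array([.5954,-.2077,z])))
D=lambda u,v:(240+(u-400)*.3,200+v*.3)
e=[onz(S,D(552,154),.104),onz(S,D(660,258),.104)];print(e,(e[0]+e[1])/2)
T=camera_params("top")
# jaw tips in side: expected
E
```

```text
142 252 254 [190, 184, 187, 185, 182, 173, 148, 117, 104, 96, 124, 162, 182, 187, 189, 182, 177, 189]
148 251 255 [184, 181, 180, 183, 184, 165, 132, 109, 90, 84, 96, 134, 169, 181, 185, 177, 183, 190]
154 251 255 [186, 191, 189, 187, 179, 163, 128, 105, 91, 86, 98, 141, 177, 190, 192, 183, 183, 181]
160 251 255 [182, 187, 174, 184, 170, 141, 119, 97, 84, 82, 104, 149, 182, 185, 183, 185, 186, 178]
166 251 254 [191, 182, 182, 195, 181, 156, 119, 100, 92, 107, 146, 178, 183, 191, 194, 187, 197, 185]
172 251 253 [184, 189, 186, 188, 186, 176, 146, 108, 100, 132, 170, 183, 186, 185, 187, 187, 187, 185]
178 251 253 [186, 184, 184, 186, 181, 169, 138, 102, 104, 139, 175, 184, 186, 189, 188, 188, 188, 188]
184 250 253 [187, 190, 186, 184, 179, 152, 101, 78, 77, 113, 161, 182, 184, 189, 187, 183, 188, 187]
190 249 254 [190, 186, 193, 186, 157, 104, 59, 30, 24, 56, 122, 174, 186, 188, 189, 189, 190, 188]
[[0.5811, -0.164, 0.104], [0.5829, -0.1703, 0.104], [0.5848, -0.1767, 0.104], [0.5867, -0.1832, 0.104], [0.5881, -0.1899, 0.104], [0.5895, -0.1967, 0.104], [0.5914, -0.2034, 0.104], [0.5929, -0.2104, 0.104], [0.5949, -0.2173, 0.104]]
yaw 14.150973947122685 x at y=-.214 0.5940083982863402
blue 192 236 271
blue 196 236 270
blue 200 236 271
blue 240 237 271
blue 250 237 271
blue 258 237 271
0.104 [254.28826876 182.92296129]
0.18 [254.35210326 204.23319346]
0.26 [254.47570364 245.49540751]
[array([ 0.58288597, -0.16821686,  0.104     ]), array([ 0.61048881, -0.26972085,  0.104     ])] [ 0.59668739 -0.21896885  0.104     ]
```

```bash
python3 - <<'E'
from h import *
d=np.load("pics/c.npz");im=d["s"];S=camera_params("side")
h=cv2.cvtColor(im,cv2.COLOR_RGB2HSV);b=cv2.inRange(h,(105,110,15),(130,255,255));b[:,:280]=0;b[:,330:]=0;b[:150]=0;b[240:]=0
ys,xs=np.where(b>0);print(xs.min(),xs.max()+1,ys.min(),ys.max()+1)
for u in range(xs.min(),xs.max()+1,1):
    c=ys[xs==u];print((u,int(c.max())+1),end=" ")
print()
a=np.radians(15.8);ex=np.array([np.cos(a),np.sin(a),0]);ey=np.array([-np.sin(a),np.cos(a),0])
C=np.array([.5954,-.2077,0])+.0014*ey
for zt in(.442-.259,.442-.263):
    print(zt,[proj(S,C+sx*.010*ex+sy*.013*ey+[0,0,zt]).round(1).tolist() for sx in(-1,1) for sy in(-1,1)])
go([.5949,-.2168,.37],15.6)
E
cp /dev/null /dev/null; python3 -c "
import cv2
i=cv2.imread('pics/w5.png')"
```

```text
290 313 184 230
(290, 223) (291, 225) (292, 225) (293, 226) (294, 227) (295, 228) (296, 229) (297, 229) (298, 230) (299, 230) (300, 221) (301, 220) (302, 218) (303, 218) (304, 218) (305, 218) (306, 219) (307, 220) (308, 221) (309, 222) (310, 222) (311, 225) (312, 191) 
0.183 [[300.3, 228.8], [291.9, 221.8], [309.0, 225.6], [300.5, 218.7]]
0.179 [[300.1, 230.6], [291.8, 223.5], [308.8, 227.4], [300.4, 220.5]]
t 5.72 pos [ 0.5953 -0.2082  0.4419] shift [-0.81 -0.28  7.19] turn [ 0.03 -0.01  0.74] F [-1.  -0.2 -0.7] gap 0.0197 grip 30.0cp: '/dev/null' and '/dev/null' are the same file
```

The tip offset is about 261 mm below the TCP, so I aim for TCP z ≈ 0.355. First I align laterally, then lower to just above the edge.

```bash
python3 -m pendant '[[[-0.3,-0.1,0],[0,0,0.3]],[[-0.8,-0.28,0],[0,0,0.7]],[[-0.8,-0.28,1.5],[0,0,0.7]],[[-0.8,-0.28,3.5],[0,0,0.7]],[[-0.8,-0.28,5],[0,0,0.7]]]';python3 -m pendant '[[[0,0,0.5],[0,0,0]],[[0,0,0.5],[0,0,0]],[[0,0,0.5],[0,0,0]]]'; python3 - <<'E'
from h import *
go([.5949,-.2168,.355],15.6)
p=camera_params("wrist");im=read_camera("wrist");im2=read_camera("side")
h=cv2.cvtColor(im,cv2.COLOR_RGB2HSV);b=cv2.inRange(h,(105,120,20),(130,255,255))
for v in range(120,196,8):
    x=np.where(b[v,215:295])[0]+215;m=np.where(h[v,242:266,1]<110)[0]+242
    print(v,"blue",x.tolist()[:1],x.tolist()[-1:],"card",m.tolist()[:1],m.tolist()[-1:], (onz(p,((m[0]+m[-1]+1)/2,v+.5),.104).round(4) if len(m) else None))
cv2.imwrite("pics/w6.png",np.hstack([cv2.resize(im[100:300,156:356,::-1],(400,400),interpolation=cv2.INTER_CUBIC),cv2.resize(im2[210:310,250:350,::-1],(400,400),interpolation=cv2.INTER_CUBIC)]))
E
```

```text
t: 6.13
eef_pos: [0.5943, -0.2182, 0.3909]
orientation: [-3.142, 0.0, 1.841]
wrist_force: [-0.1, 0.7, -0.8]
finger_gap: 0.0201
grasp_force: 30.0
t: 6.38
eef_pos: [0.5948, -0.2181, 0.3871]
orientation: [3.141, 0.001, 1.842]
wrist_force: [-0.5, 0.7, -1.0]
finger_gap: 0.0196
grasp_force: 30.0
t 6.38 pos [ 0.5948 -0.2181  0.3871] shift [0.12 0.05 3.21] turn [ 0.01  0.03 -0.07] F [-0.5  0.7 -1. ] gap 0.0196 grip 30.0
120 blue [] [] card [] [] None
128 blue [] [] card [] [] None
136 blue [] [] card [254] [255] [ 0.5799 -0.1626  0.104 ]
144 blue [] [] card [254] [257] [ 0.5827 -0.1693  0.104 ]
152 blue [] [] card [254] [257] [ 0.5847 -0.1764  0.104 ]
160 blue [] [] card [254] [257] [ 0.5867 -0.1835  0.104 ]
168 blue [] [] card [254] [257] [ 0.5887 -0.1908  0.104 ]
176 blue [] [] card [254] [257] [ 0.5908 -0.1982  0.104 ]
184 blue [] [] card [254] [255] [ 0.592 -0.206  0.104]
192 blue [236] [270] card [254] [255] [ 0.5941 -0.2136  0.104 ]
```

View pics/w6.png

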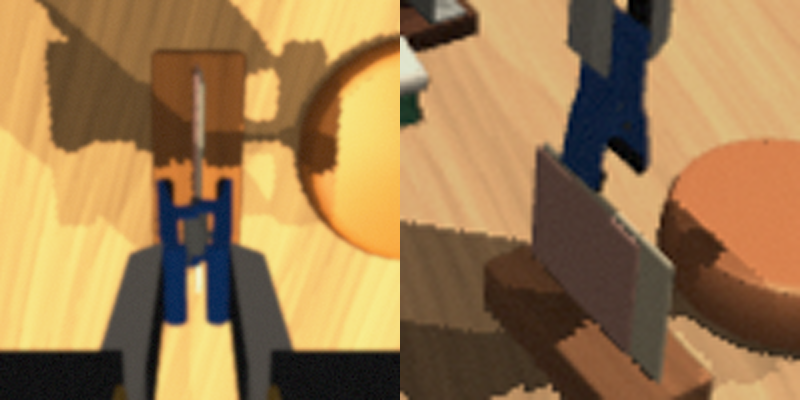

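The wrist view has the card edge between the two jaws, on the clip's mid-plane to within about 0.5 mm. The edge heading is 15.6°, matching the tool, and the jaws are just above the edge. Now the final lowering.

```bash
python3 -m pendant '[[[0.1,0.08,0.4],[0,0,0]],[[0.1,0.08,1.2],[0,0,0]],[[0.1,0.08,2],[0,0,0]],[[0.1,0.08,2.7],[0,0,0]],[[0.1,0.08,3.2],[0,0,0]]]';python3 -m pendant '[[[0,0,0],[0,0,0]],[[0,0,0],[0,0,0]],[[0,0,0],[0,0,0]],[[0,0,0],[0,0,0]],[[0,0,0],[0,0,0]]]'; python3 - <<'E'
from h import *
go([.5949,-.2168,.355],15.6)
p=camera_params("wrist");im=read_camera("wrist");im2=read_camera("side");S=camera_params("side")
a=np.radians(15.6);ex=np.array([np.cos(a),np.sin(a),0]);ey=np.array([-np.sin(a),np.cos(a),0])
s=monitor.read_state();C=np.array([*s["eef_pos"][:2],0])+.0014*ey
print([((proj(S,C+sx*.010*ex-.013*ey+[0,0,.094])-[250,210])*4+[400,0]).round(0).tolist() for sx in(-1,1)])
h=cv2.cvtColor(im,cv2.COLOR_RGB2HSV)
for v in range(150,200,8):
    m=np.where(h[v,242:266,1]<110)[0]+242;print(v,onz(p,((m[0]+m[-1]+1)/2,v+.5),.104).round(4) if len(m) else None)
cv2.imwrite("pics/w7.png",np.hstack([cv2.resize(im[100:300,156:356,::-1],(400,400),interpolation=cv2.INTER_CUBIC),cv2.resize(im2[210:310,250:350,::-1],(400,400),interpolation=cv2.INTER_CUBIC)]))
E
```

```text
t: 6.9
eef_pos: [0.5948, -0.2162, 0.3532]
orientation: [-3.14, -0.001, 1.842]
wrist_force: [0.4, 0.1, 0.4]
finger_gap: 0.0202
grasp_force: 30.0
t: 7.32
eef_pos: [0.5952, -0.2165, 0.3551]
orientation: [3.141, 0.0, 1.842]
wrist_force: [-0.1, -0.4, 0.1]
finger_gap: 0.0203
grasp_force: 30.0
t 7.32 pos [ 0.5952 -0.2165  0.3551] shift [-0.02 -0.04  0.01] turn [ 0.04  0.02 -0.04] F [-0.1 -0.4  0.1] gap 0.0203 grip 30.0
[[595.0, 238.0], [629.0, 224.0]]
150 [ 0.5829 -0.1688  0.104 ]
158 [ 0.5843 -0.1752  0.104 ]
166 [ 0.5856 -0.1816  0.104 ]
174 [ 0.5882 -0.1879  0.104 ]
182 [ 0.5897 -0.1946  0.104 ]
190 [ 0.5911 -0.2014  0.104 ]
198 [ 0.5967 -0.2071  0.104 ]
```

View pics/w7.png

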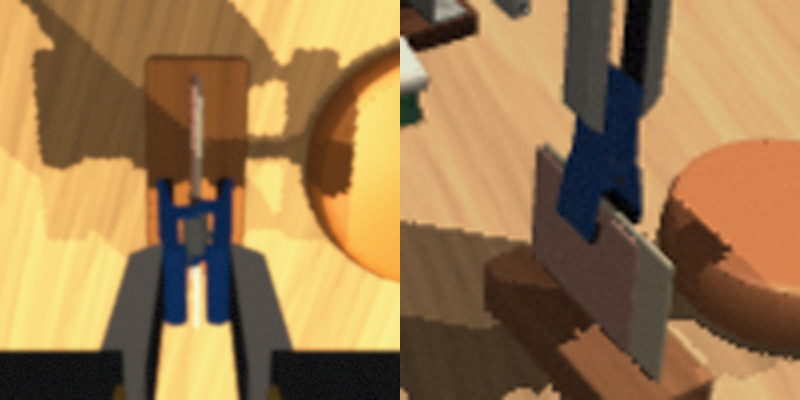

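The jaws straddle the card and slip, the -x tip at (594,242) in front of the slip and the +x jaw behind. They're centred and touching nothing (wrist force ≈ 0). The tip is one pixel lower than predicted, so I raise 1 mm and hand in.

```bash
python3 -m pendant '[[[0,0,-0.1],[0,0,0]],[[0,0,-0.1],[0,0,0]],[[0,0,-0.1],[0,0,0]],[[0,0,-0.1],[0,0,0]],[[0,0,-0.1],[0,0,0]]]' && python3 -c "
from cell import bot
print(bot.close_job())"
```

```text
t: 7.83
eef_pos: [0.5951, -0.2164, 0.3557]
orientation: [3.142, -0.0, 1.842]
wrist_force: [-0.2, 0.2, -0.6]
finger_gap: 0.0198
grasp_force: 30.0
the job is handed in; nothing more can be done
None
```

The blue clip is off the rack and held squeezed fully open around the middle of the card's top edge, jaw tips about 1 cm below it by camera measurement and no contact force at the wrist; I handed the job in at 7.8 s.

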